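Press a circuit board onto its test probes

ROBOT

A 6-joint arm with a two-finger parallel gripper is mounted at the origin on the work surface. World frame = base frame: x ahead of the robot, y to its left, z up, the work surface at z = 0. Lengths are in m, angles in rad, forces in N, time in s.
With the tool pointing down it reaches from about 0.325 to 0.775 m from the base axis. Payload 5.5 kg.
Tool frame: the origin (TCP) lies between the finger pads; the fingertips stand 8 mm ahead of it and the grasp point (between the pads) lies 11 mm behind it (tcp_to_tips is the distance from the TCP to the fingertips, in m); z points along the fingers, y is the direction in which the jaws open and shut (so a half turn about z gives the same grasp; the last joint's range is limited). The gripper opens to 88 mm and grips with 3 to 60 N. Pads are 20 mm wide; open, the fingers measure 115 mm over their backs; the gripper's body (75 mm by 178 mm) begins 61 mm behind the grasp point.
Start: joints at [1.23, 0.091, 1.231, -0, 1.82, -0.057], TCP at [0.168, 0.576, 0.231] pointing down, gripper open.
Joint ranges: [-2.87, 2.87], [-0.86, 2.18], [0.17, 2.46], [-1.51, 4.65], [0.06, 2.69], [-2.65, 2.65]. Speed limits (rad/s): [2.57, 2.57, 3.01, 3.14, 3.14, 3.14].

INTERFACE

Orientations are given as a unit quaternion [w, x, y, z].
In Python, from bench import * gives the robot as it stands. Calls block until the motion is done:
- move_to(position, orientation): joint-space move of the TCP to a pose.
- move_l(position, speed=0.15, orientation=None): straight line of the TCP; orientation=None keeps the orientation; speed is the mean speed in m/s.
- movej(angles): joint-space move.
- gripper_open() and close(): open the fingers fully, or close them until they stop; the grip force is fixed at half the most.
- hold(seconds).
- inverse_kinematics(position, orientation): joint angles nearest the present ones, or None.
- state(): the state.
- get_image(name): name is "scene" or "side" or "wrist"; returns a dict with "frame" (400x640x3 uint8, blue, green, red), "depth" (400x640 float32, m along the optical axis (not along the pixel's ray), 0 where there is no reading), "camera_matrix" (3x3 intrinsics, pixels), "view" (4x4, takes a point from world to camera coordinates). Camera axes: x right, y up, looking along -z (the intrinsics and any distortion apply to the point x, -y, -z); pixel columns grow to the right and rows downward; lengths in m; the calibration is good to about 2 mm. A picture is of the moment at which its call begins.
A pose or a line that the arm cannot do raises IKError and nothing moves.
- job_done(): hands the job in, once; it reports no verdict.
The state is a dict: "time": time; "joint_pos": joint angles; "dq": joint speeds; "joint_torque": joint torques, N m; "ee_pos": TCP position; "ee_rot": TCP orientation; "ft_force": force on the tool from outside, world axes, zero at the start; "moment": the same for the moment, N m; "finger_gap": finger opening in m.
Only numpy, scipy, OpenCV 4.12 (cv2) and the standard library are available. Lean on these libraries where they do the work, as an engineer would, in place of code of your own. Each camera call takes 0.05 s, during which the arm holds its last target.

TASK

Three hand test stands with lime-green plunger knobs stand on the bench; one of them holds a green circuit board with components on it. Press that stand's plunger straight down, past the soft first stop where its foot meets the board, until it is fully down at the firm second stop; hold it there for about a second, then let it rise all the way back up. Do not press the other two plungers (one stand is empty, the other holds a plain blue blank).

Things in the scene. Friction and masses are not known exactly. Their poses are not given: they have to be found in the camera images.
- board_knob (a point): Centre of the flat top of the lime-green round plunger knob (40 mm diameter, 20 mm thick) on the stand that holds the green board (104 x 56 mm, seen on both sides of the crossbar). Knob top 175 mm above the table when up; moves straight down 25 mm in all, to 150 mm at the hard second stop; springs back when released. Stand fixed; nothing within 100 mm is higher than the knob.
- board_nest (a joint): How far the nest with the green board has sunk, m: 0 when up, 0.010 at the hard second stop (board on the test probes). Pressing the knob takes 1 to 3 N over the first 15 mm, nest still at 0, until the plunger's foot meets the board (soft first stop); then 5 to 9 N over the last 10 mm, while nest and knob sink together.
- empty_knob (a point): Centre of the knob top (175 mm above the table) of an identical stand with an empty nest: black recess with brass pins. Not to be pressed. Each stand: grey base 140 x 130 x 25 mm, two aluminium posts and a grey crossbar 26 mm wide, its top 120 mm above the table, over a grey spring-borne nest; the knob stands over the middle of the crossbar.
- blank_knob (a point): Centre of the knob top (175 mm above the table) of an identical stand that holds a plain blue blank, 104 x 56 mm, without components. Not to be pressed.

How it is judged:
On the way:
1. the loaded stand's plunger is held fully down: the nest with the green board has sunk more than 7 mm of its 10 mm for half a second (value of joint board_nest above 0.007 m), for 0.5 s.
At the end, for the whole second after the job is handed in: The loaded stand's plunger is back up: its knob top higher than 170 mm above the table and its nest within 2 mm of its upper position (value of joint board_nest below 0.002 m and height (world z) of board_knob above 0.17 m); the robot touches nothing.
It fails at once if the plunger of the empty stand or of the stand with the blue blank is pressed more than 6 mm (distance of any of empty_knob, blank_knob from where it was at the start of the episode above 0.006 m).
It also fails if it takes over 32 s, if anything falls off the work surface, if the arm or the gripper's body presses on something with over 40 N, if the wrist force passes 120 N, or if a joint passes its speed limit or range.

## Working session

There is one attempt and no reset: what is moved stays moved. The work goes in short steps, each a Python script; the robot and the scene stay as the last script left them, time stands still between calls to the robot, and variables do not carry over. Pictures are saved under pics/ and viewed, and the job is handed in when it is done.

```bash
mkdir -p pics; python3 - <<'E'
from bench import *
import cv2,numpy as np
for n in("scene","side","wrist"):
    d=get_image(n); cv2.imwrite(f"pics/{n}0.png",d["frame"]); np.savez(f"{n}0.npz",**d)
print(state())
E
```

```text
{'time': 0.15, 'joint_pos': array([ 1.23027688e+00,  9.17443357e-02,  1.23161504e+00,  2.49803240e-05,
        1.81979555e+00, -5.66987271e-02]), 'dq': array([-0.00101798, -0.00127494, -0.00443315,  0.00038909, -0.00130949,
        0.00140421]), 'joint_torque': array([ 1.63244025e-03, -4.47045851e+01, -4.06907737e+01,  6.98712654e-02,
        2.75596243e-02, -8.88053228e-05]), 'ee_pos': array([0.16793822, 0.57579962, 0.22972837]), 'ee_rot': array([-1.65991795e-04,  1.41431445e-01,  9.89947744e-01, -7.63389858e-04]), 'ft_force': array([-0.2632764 ,  0.55889571,  0.04548934]), 'moment': array([ 0.01496324, -0.04004373,  0.05220768]), 'finger_gap': 0.08790004975381654}
```

View pics/scene0.png

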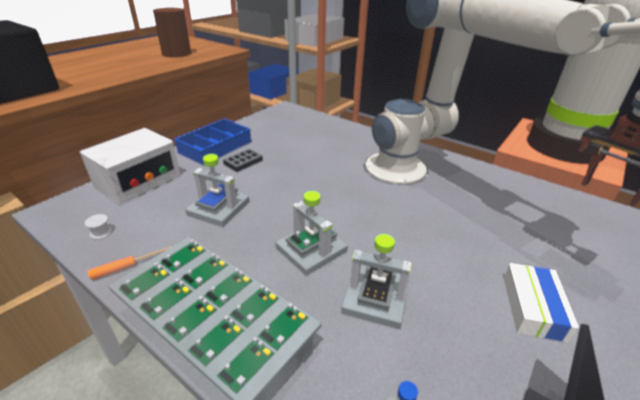

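View pics/side0.png

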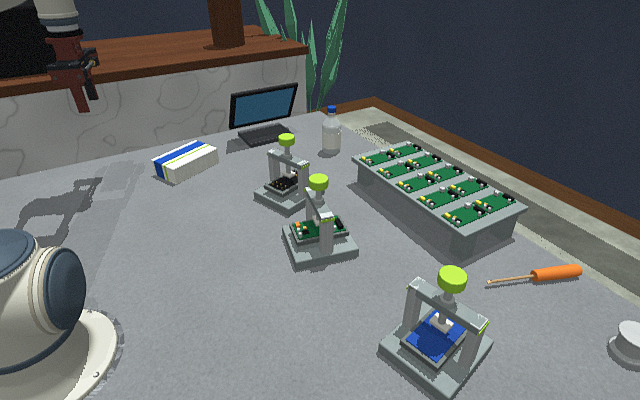

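View pics/wrist0.png

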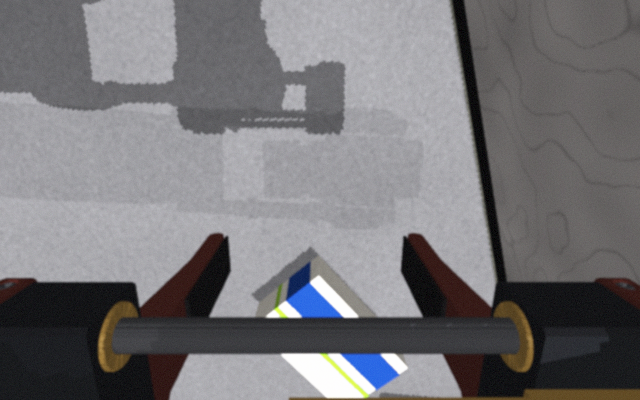

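The green board is in the middle stand: its knob is at about (312,198) in scene and (318,182) in side. The blue blank's knob is at scene (211,160) and side (452,280). The empty stand's knob is at scene (384,243) and side (286,140).

```bash
cat > h.py <<'E'
import cv2,numpy as np
def ray(d,u,v):
    K=d["camera_matrix"];V=np.linalg.inv(d["view"])
    r=np.array([(u-K[0,2])/K[0,0],-(v-K[1,2])/K[1,1],-1.]);return V[:3,3],V[:3,:3]@r
def onz(d,u,v,z):
    o,r=ray(d,u,v);return o+r*(z-o[2])/r[2]
def blobs(d):
    hsv=cv2.cvtColor(d["frame"],cv2.COLOR_BGR2HSV)
    m=cv2.inRange(hsv,(30,150,120),(42,255,255))
    n,l,s,c=cv2.connectedComponentsWithStats(m)
    return [(l==i,s[i],c[i]) for i in range(1,n) if s[i][4]>80]
def tri(a,b):
    (o1,r1),(o2,r2)=a,b
    A=np.c_[r1,-r2];t=np.linalg.lstsq(A,o2-o1,rcond=None)[0]
    p,q=o1+r1*t[0],o2+r2*t[1];return (p+q)/2,np.linalg.norm(p-q)
E
python3 - <<'E'
from h import *
R={}
for n in("scene","side"):
    d=dict(np.load(n+"0.npz")); print(n,d["view"][:3,:].round(3).tolist(),d["camera_matrix"].tolist())
    for m,s,c in blobs(d):
        vs,us=np.nonzero(m); P=[]
        for u,v in zip(us,vs):
            z=d["depth"][v,u]
            if z>0:
                o,r=ray(d,u,v);P.append(o+r*z)
        P=np.array(P);zt=np.percentile(P[:,2],97);T=P[P[:,2]>zt-.004]
        print(s,c.round(1),"ztop",zt.round(4),"top med",(T.max(0)[:2]/2+T.min(0)[:2]/2).round(4),T.mean(0).round(4),len(T))
        R.setdefault(n,[]).append((c,d))
for c,d in R["scene"]:
    for e,f in R["side"]:
        p,g=tri(ray(d,*c),ray(f,*e))
        if g<.02: print(c.round(),e.round(),p.round(4),g.round(4))
E
```

```text
scene [[-0.607, 0.795, 0.016, 0.283], [-0.451, -0.36, 0.817, 0.118], [0.654, 0.488, 0.577, -1.344]] [[374.2012269194926, 0.0, 316.5551353472922], [0.0, 374.2012269194926, 199.96227675551364], [0.0, 0.0, 1.0]]
[551  99  67  28 724] [581.1 117.5] ztop 0.0642 top med [-0.4092  0.4501] [-0.8233  0.4551  0.0696] 87
[204 155  13  11 122] [210.2 159.6] ztop 0.1769 top med [ 0.5596 -0.2977] [ 0.561  -0.2968  0.1755] 69
[305 192  15  14 165] [311.6 197.9] ztop 0.1767 top med [0.5309 0.0318] [0.5312 0.0313 0.175 ] 102
[376 235  18  17 252] [384.1 242.9] ztop 0.1765 top med [0.5639 0.2437] [0.5646 0.244  0.1749] 171
side [[0.86, -0.51, -0.004, -0.446], [0.281, 0.467, 0.839, -0.272], [-0.425, -0.723, 0.545, -0.627]] [[388.5704223619409, 0.0, 322.5511161597003], [0.0, 388.5704223619409, 194.79331265345922], [0.0, 0.0, 1.0]]
[278 133  17  13 161] [285.7 138.7] ztop 0.1755 top med [0.558  0.2403] [0.5572 0.2399 0.1743] 94
[309 174  19  17 246] [317.8 181.3] ztop 0.1753 top med [0.5246 0.027 ] [0.5235 0.0257 0.174 ] 158
[439 265  28  28 606] [452.3 278.3] ztop 0.175 top med [ 0.5542 -0.3019] [ 0.5532 -0.3027  0.1737] 437
[210. 160.] [452. 278.] [ 0.5561 -0.3025  0.1652] 0.0018
[312. 198.] [318. 181.] [0.5258 0.0287 0.165 ] 0.002
[384. 243.] [286. 139.] [0.5594 0.243  0.1653] 0.0027
```

```bash
python3 - <<'E'
from bench import *
from h import *
q=[0,1,0,0]
q=[0,0.7071068,0.7071068,0]
print(inverse_kinematics([.527,.029,.30],q), inverse_kinematics([.527,.029,.30],[0,0.1414,0.98995,0]))
move_l([.168,.576,.30])
close()
move_to([.47,.029,.30],[0,0.14143,0.98995,0])
s=state();print(s["time"],s["ee_pos"],s["joint_pos"],s["finger_gap"],s["ft_force"])
d=get_image("wrist"); cv2.imwrite("pics/wrist1.png",d["frame"]); np.savez("wrist1.npz",**d)
for m,st,c in blobs(d): print(st,c)
E
```

```text
[-9.49028656e-03 -7.74635862e-02  1.27638522e+00 -4.44089210e-16
  1.94267102e+00 -9.49028656e-03] [-9.49028656e-03 -7.74635862e-02  1.27638522e+00 -4.44089210e-16
  1.94267102e+00 -1.29653493e+00]
4.3333 [0.47005026 0.02966017 0.29999699] [-9.39554161e-03 -2.27392456e-01  1.41104101e+00  2.37822410e-04
  1.95794621e+00 -1.29741859e+00] 0.00026969518111394006 [-0.00996984  0.16389282  0.30540382]
[ 559  198   46   45 1538] [581.34785436 221.02145644]
[325 226  29  43 629] [342.00476948 245.69952305]
```

View pics/wrist1.png

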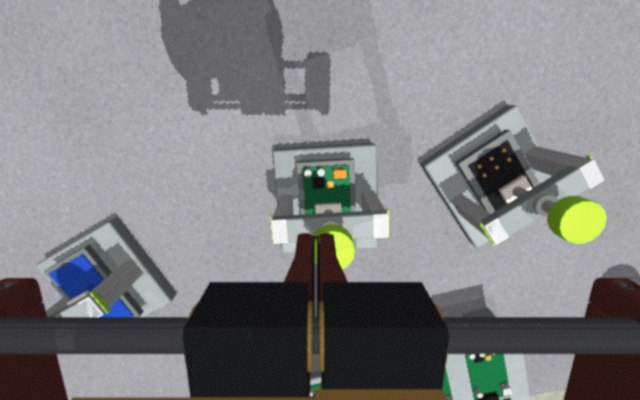

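The wrist view shows the green-board stand dead ahead, with its knob near (331,247) and partly hidden by the fingertips. The empty stand's knob is at (578,220). I'll fit the visible arc of the board knob as a third check.

```bash
python3 - <<'E'
from h import *
from scipy.optimize import least_squares
d=dict(np.load("wrist1.npz"))
for m,st,c in blobs(d):
    vs,us=np.nonzero(m)
    W=np.array([onz(d,u,v,.175)[:2] for u,v in zip(us,vs)])
    print(st,"bbox world",W.min(0).round(4),W.max(0).round(4),"mean",W.mean(0).round(4))
    ct=max(cv2.findContours(m.astype(np.uint8),0,1)[0],key=len)[:,0,:]
    if st[0]<400: ct=ct[(ct[:,0]>342)]
    P=np.array([onz(d,u,v,.175)[:2] for u,v in ct])
    r=least_squares(lambda x:np.hypot(*(P-x).T)-.02,W.mean(0),loss="soft_l1",f_scale=.001);print(r.x.round(4),np.abs(r.fun).max())
E
```

```text
[ 559  198   46   45 1538] bbox world [0.5379 0.2209] [0.5795 0.2588] mean [0.5597 0.2399]
[0.5597 0.24  ] 0.0024406091572335316
[325 226  29  43 629] bbox world [0.504  0.0281] [0.5453 0.0477] mean [0.5249 0.0384]
[0.5251 0.0279] 0.0015114589235507361
```

All three estimates agree on about (0.526, 0.0285) with the top at 0.175. Pressing now.

```bash
python3 - <<'E'
from bench import *
from h import *
X,Y=.526,.0285
def rep(t):
    s=state();print(t,round(s["time"],2),s["ee_pos"].round(4),s["ft_force"].round(2));return s
move_l([X,Y,.20]); f0=rep("above")["ft_force"][2]
for z in (.179,.172,.166,.163,.160,.1585,.157,.1555):
    move_l([X,Y,z],speed=.03); s=rep(z)
    if s["ft_force"][2]-f0>16: break
hold(.5);rep("h1")
d=get_image("side");cv2.imwrite("pics/side1.png",d["frame"])
d=get_image("scene");cv2.imwrite("pics/scene1.png",d["frame"])
hold(.6);rep("h2")
E
python3 -c "
import cv2
a=cv2.imread('pics/side1.png')[140:290,230:400];b=cv2.imread('pics/side0.png')[140:290,230:400]
cv2.imwrite('pics/cmp1.png',cv2.resize(cv2.hconcat([b,a]),(790,348)))"
```

```text
above 5.3 [0.5262 0.0286 0.2011] [-0.8  -0.34 -0.42]
0.179 6.15 [0.526  0.0285 0.1793] [-0.37 -0.28  0.81]
0.172 6.53 [0.5261 0.0285 0.1719] [ 0.32 -0.46  1.81]
0.166 6.88 [0.5261 0.0285 0.1663] [-0.96 -1.21  4.97]
0.163 7.13 [0.5261 0.0285 0.1636] [-0.94  0.37  6.07]
0.16 7.38 [0.5262 0.0285 0.1609] [-1.57 -0.17  8.63]
0.1585 7.63 [0.5262 0.0285 0.1596] [-2.15 -0.01  7.96]
0.157 7.88 [0.5262 0.0285 0.1584] [-2.57 -0.51  9.36]
0.1555 8.13 [0.5263 0.0285 0.1581] [-3.82 -0.06 13.28]
h1 8.63 [0.5263 0.0285 0.1581] [-3.86 -0.39 13.59]
h2 9.33 [0.5264 0.0285 0.1582] [-4.65 -0.05 13.46]
```

View pics/cmp1.png

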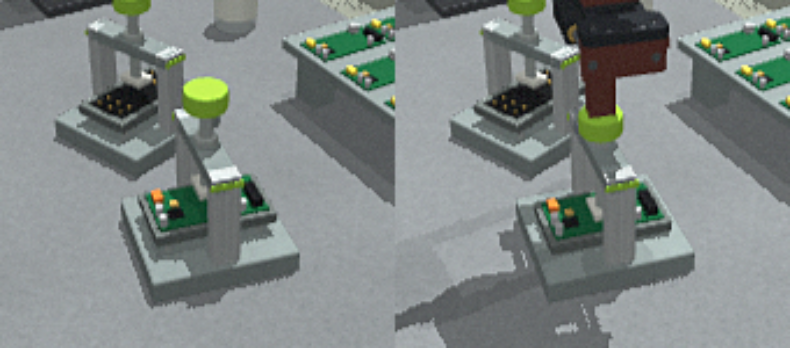

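The before/after crop of the side view shows the knob down on the crossbar and the board's nest sunk. The force rose past 9 N to 13.5 N while the motion stopped at 0.158, which is the hard stop (tip at 0.150). It has been held for over 1 s, so I'm releasing it.

```bash
python3 - <<'E'
from bench import *
from h import *
X,Y=.526,.0285
move_l([X,Y,.19],speed=.05);move_l([X,Y,.30])
hold(.5);s=state();print(s["time"],s["ee_pos"],s["ft_force"])
d=get_image("side");cv2.imwrite("pics/side2.png",d["frame"])
R={"side":d,"scene":get_image("scene")}
B={n:[c for m,t,c in blobs(R[n])] for n in R}
for c in B["scene"]:
    for e in B["side"]:
        p,g=tri(ray(R["scene"],*c),ray(R["side"],*e))
        if g<.02 and p[0]>.3: print(p.round(4),g.round(4))
a=cv2.imread('pics/side1.png')[140:290,230:400];b=d["frame"][140:290,230:400]
cv2.imwrite('pics/cmp2.png',cv2.resize(cv2.hconcat([a,b]),(790,348)))
E
```

```text
11.5583 [0.52598513 0.02848927 0.2999191 ] [ 0.63646244 -0.54243332 -0.42028107]
[ 0.5558 -0.3029  0.165 ] 0.0021
[0.5256 0.0285 0.1643] 0.0016
[0.5595 0.2426 0.1649] 0.0017
```

View pics/cmp2.png

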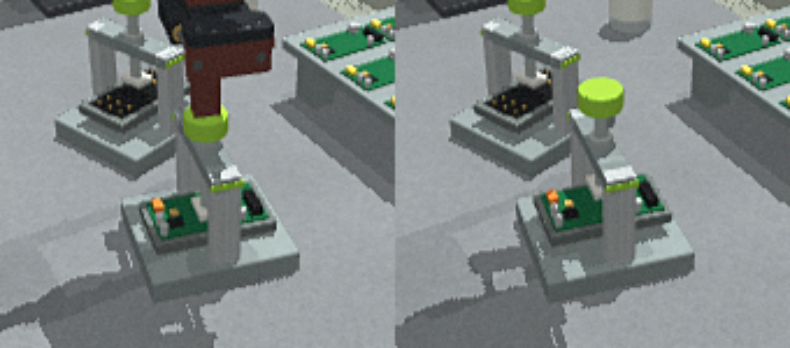

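The right half of the crop shows the knob and nest back up and the tool clear of the stand.

```bash
python3 -c "
from bench import *
job_done()"
```

```text
the job is handed in; nothing more can be done
```

I pressed the plunger of the green-board stand (the middle one, knob at about x 0.526, y 0.0285) with closed fingertips, and it has risen all the way back up. The job was handed in at about 11.7 s on the robot's clock.

- **Press:** The fingertips stopped at 150 mm above the table. The force rose past the 5–9 N range to about 13.5 N with no further movement, which is the hard second stop. I held it there for 1.2 s, and the side view showed the nest sunk.
- **Release:** The knob's centre is back at a height of 0.164 m, against 0.165 m before the press, so its top is at about 174 mm. The nest looks raised in the picture. The arm is about 12 cm clear and the wrist force is back near zero.
- **Other two stands:** The empty and blue-blank knobs measure within 1 mm of where they started.
- **Disagreements:** The top-of-knob positions from the scene and side cameras differed by up to 8 mm horizontally. Triangulating across both cameras and the wrist-camera fit agreed to about 1 mm, so I used those. The nest's travel was not measured directly; I judged it from the force, the stop height and the pictures.

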